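# Feed a sausage carrier along the labelling rail with a push stick

### The job

Pick up the push stick by its raised grip and with it press the sausage carrier square against the guide rail, before feeding it forward; then feed it along the rail with the stick (its tip fits the notch in the carrier's tail), pressing it firmly but gently against the rail all the way, until it is pressed gently home against the end stop under the hoops. Touch the carrier only with the stick, never force it hard against rail or stop, leave everything else alone, and finally lay the stick flat on the bare table top, clear of the stand.

Things in the scene. Friction and masses are not known exactly. Their poses are not given: they have to be found in the camera images.
- stand: labelling stand, fixed to the table (but placed elsewhere each time): flat dark steel deck 420 x 140 mm, its top 12 mm above the table. Origin: centre of the deck's underside. x = the feed direction (roughly from the robot's left to its right), y = square to and towards the guide rail (roughly away from the robot), z up.
- rail: guide rail fixed on the deck: rigid straight steel bar 400 mm long along the stand's x, 16 mm thick, 36 mm high (top 48 mm above the table). Origin: middle of the lower edge of its guiding face, at x = 0, y = 45, z = 12 mm of the stand; same axes as the stand, so the guiding face is the plane y = 0 and the carrier lies on its -y side. Some 5 N holds a carrier to it; over 15 N is too hard.
- stop: end stop fixed across the deck: rigid steel bar (some 5 to 10 N seats a carrier; over 25 N is too hard) 14 mm thick, 90 mm wide, 36 mm high. Origin: middle of the lower edge of the face that the carrier meets, at x = 190 mm, y = 0, z = 12 mm of the stand; same axes as the stand.
- carrier: loose white plastic block 110 (x) x 70 (y) x 26 mm (z), a dark sausage fixed on top (whole height 60 mm), 0.35 to 0.65 kg. Origin: centre of its underside. x points to its nose (roughly the feed direction); the flat side at y = +35 mm is to meet the rail. Starts 5 to 30 mm off the rail, up to 0.15 rad askew, 65 to 100 mm short of the stand's middle; slides with 2 to 8 N.
- hoops (a point): middle of the entry to the guard over the stand's far end: two steel wire hoops, 8 mm thick, cross over the deck at x = 95 (this one) and 185 mm of the stand, undersides 101 mm above the table, legs at y = -61 and 53 mm of the stand. The carrier passes beneath; keep the gripper at x below 50 mm of the stand.
- carrier_nose (a point): the carrier's corner nearest the rail at the nose end: 55 mm ahead, 35 mm to the +y side, 13 mm above its underside.
- carrier_tail (a point): the carrier's corner nearest the rail at the tail end: 55 mm behind, 35 mm to the +y side, 13 mm above its underside.
- carrier_notch (a point): middle of the floor of the upright notch in the carrier's tail face (x = -55 mm): 39 mm behind the carrier's centre, 12 mm to the -y side, 13 mm above its underside. The notch is 28 mm wide (y = -26 to +2 mm), 16 mm deep and open above and behind.
- stick: loose white plastic push stick, 0.12 kg, lying flat on the table to the robot's left: bar 220 long, 18 wide, 22 mm high, with a raised grip on it (70 long, 18 wide, top 50 mm above the underside). Origin: on the underside below the grip's middle. x points to the tip, 120 mm ahead; the heel is 100 mm behind. Within 0.4 rad of the feed direction. Grasp the grip across its width from above.
- stick_tip (a point): middle of the stick's tip face, 120 mm ahead of the origin and 11 mm above its underside.
- jar: amber glass jar, 66 mm across, 85 mm high, standing beyond the rail; origin at the centre of its underside. Bystander, to be left alone.
- tin: tin, 74 mm across, 50 mm high, on the table on the robot's side of the stand, near the end stop; origin at the centre of its underside. Bystander, to be left alone.
- label_roll: paper roll, 84 mm across, 50 mm high, standing on end; origin at the centre of its underside. Bystander, to be left alone.
- spatula: spatula lying on the table to the robot's right, about 250 mm long. Bystander, to be left alone.
- cup: steel cup, 76 mm across, 80 mm high, on the table to the robot's left; origin at the centre of its underside. Bystander, to be left alone.
- labels: cardboard box 100 x 70 x 30 mm lying to the robot's right; origin at the centre of its underside. Bystander, to be left alone.
There are look-alikes about, which are no part of the job. Leave any green or red look-alike of the carrier alone.

How it is judged (in metres and radians):
On the way, in this order (a step that is already met when the one before it is completed fails the run):
1. the stick is picked up in the gripper (height (world z) of stick above 0.015 m and contact force between the fingers and stick above 2 N), for 0.2 s.
2. before being fed (centre over 40 mm short of the stand's middle) the carrier is pressed by the stick with over 1.5 N on the rail, both rail-side corners within 3 mm of it (contact force between stick and carrier above 0.5 N and contact force between carrier and rail above 1.5 N and y of each of carrier_nose, carrier_tail in the frame of rail above -0.003 m and x of carrier in the frame of stand below -0.04 m), for 0.2 s.
3. on the first part of the way (centre -20 to 35 mm from the stand's middle) the stick keeps it pressed on the rail with over 1.5 N (contact force between stick and carrier above 0.5 N and contact force between carrier and rail above 1.5 N and x of carrier in the frame of stand between -0.02 and 0.035 m), for 0.2 s.
4. on the second part (centre 55 to 115 mm beyond the stand's middle) the stick keeps it pressed on the rail with over 1.5 N (contact force between stick and carrier above 0.5 N and contact force between carrier and rail above 1.5 N and x of carrier in the frame of stand between 0.055 and 0.115 m), for 0.2 s.
5. the stick presses the carrier home on the end stop with over 1.5 N (contact force between stick and carrier above 1 N and contact force between carrier and stop above 1.5 N and x of carrier in the frame of stand above 0.132 m), for 0.2 s.
At the end, for the whole second after the job is handed in: The carrier rests within 3 mm of the end stop with both rail-side corners within 3 mm of the rail; the stick lies flat and still on the table top (underside within 5 mm of it), touching neither stand nor carrier (x of carrier in the frame of stand above 0.132 m and y of each of carrier_nose, carrier_tail in the frame of rail above -0.003 m and linear speed of each of carrier, stick below 0.01 m/s and height (world z) of stick below 0.005 m and angle between stick's own z axis and vertical below 0.1 rad and contact force between stick and stand below 0.05 N and contact force between stick and carrier below 0.05 N).
It fails at once if while being fed (centre beyond -30 mm from the stand's middle) the carrier leaves the rail: a rail-side corner more than 4 mm off it (x of carrier in the frame of stand above -0.03 m and y of any of carrier_nose, carrier_tail in the frame of rail below -0.004 m).
It fails at once if the carrier is forced hard: more than 15 N on the rail or more than 25 N on the end stop (contact force between carrier and rail above 15 N or contact force between carrier and stop above 25 N).
It fails at once if the robot itself touches the carrier (contact force between any of the fingers, the arm and carrier above 0.5 N).
It fails at once if the carrier is lifted or tipped (angle between carrier's own z axis and vertical above 0.15 rad or height (world z) of carrier above 0.03 m).
It fails at once if a bystander is shifted by more than 15 mm (distance of any of jar, tin, label_roll, spatula, cup, labels from where it was at the start of the episode above 0.015 m).
It also fails if it takes over 72 s, if anything falls off the work surface, if the arm or the gripper's body presses on something with over 40 N, if the wrist force passes 120 N, or if a joint passes its speed limit or range.

### The arm

A 7-joint arm with a two-finger parallel gripper is mounted at the origin on the work surface. World frame = base frame: x ahead of the robot, y to its left, z up, the work surface at z = 0. Lengths are in m, angles in degrees, forces in N, time in s.
With the tool pointing down it reaches from about 0.425 to 0.875 m from the base axis. Payload 4.7 kg.
Tool frame: the origin (TCP) lies on the centre line of the jaws, within the pads' length; the fingertips stand 8 mm ahead of it and the grasp point (between the pads) lies 11 mm behind it; z points along the fingers, y is the direction in which the jaws open and shut (so a half turn about z gives the same grasp; the last joint's range is limited). The gripper opens to 87 mm and grips with 3 to 60 N. Pads are 19 mm wide; open, the fingers measure 117 mm over their backs; the gripper's body (75 mm by 190 mm) begins 51 mm behind the grasp point.
Start: joints at [-73.677, 18.392, -4.016, 83.108, 1.295, 78.541, -3.26], TCP at [0.174, 0.626, 0.231] pointing down, gripper open.
Joint ranges: [-163.93, 163.93], [-17.29, 119.83], [-79.2, 71.16], [3.27, 140.29], [-89.18, 269.18], [5.43, 117.66], [-154.24, 154.24]. Speed limits (degrees/s): [147.25, 147.25, 180, 180, 180, 180, 180].

### API

Orientations are given as [roll, pitch, yaw] about the fixed x, y, z axes, in that order (R = Rz(yaw) Ry(pitch) Rx(roll)).
In Python, from cell import env gives the robot as it stands. The module is installed in compiled form; this text tells all that it offers.
- The arm moves only by the tool move_arm, never from a script. Its argument "steps" is a list of rows, each a list of 2 entries, a list of its own where there are three numbers: the shift along the tool's x, y, z in m, then the turn about the tool's z in rad. A call has 1 to 20 rows; each row is the pose to reach, as a shift and turn from the pose commanded when the call began, along the tool's axes at that moment; what a row does not reach only later rows make up. A row lasts 1/8 s, in which the tool goes at most 62.5 mm and 10.7 degrees, less where a joint would pass 70% of its speed; a pose out of reach is approached as far as the arm can. A call with a gripper value outside its range is refused whole. "hand" is the closure, from -1 (fully open) to 1 (shut), set as the call begins (left out, the last holds). The fingers move at their own pace and stop on an object; "squeeze" is the grip in N (left out, the last holds). Time passes only in rows, so rows that repeat a pose let the fingers close. It gives the time, the measured TCP pose, the force and the opening at its end, in the units of the state.
- env.get_obs(): the state, without advancing time (a new reading comes with each control period).
- env.read_camera(name): name is "side" or "top" or "wrist"; returns (picture, depth): 480x640x3 uint8, red, green, blue; 480x640 float32, m along the optical axis (not along the pixel's ray), 0 where there is no reading.
- env.calibration(name): a dict with "intrinsics" (3x3 intrinsics, pixels), "position" and "orientation" of the camera in the world; the wrist camera has in their place "mount" (4x4, takes a point from camera to tool coordinates, whose origin is the TCP and whose axes are the flange's). Camera axes: x right, y up, looking along -z (the intrinsics and any distortion apply to the point x, -y, -z); pixel columns grow to the right and rows downward; lengths in m; the calibration is good to about 2 mm. A picture is of the moment at which its call begins: read the wrist's pose just before it. calibration takes no time and is no camera call.
- env.sign_off(): hands the job in, once; it reports no verdict.
Trained networks look in the newest picture that a camera, given by its name, has taken for a name from the list of things; names that differ only in an ending like _2 or _b are one class to them, and where a whole thing is asked for, a point or a joint stands for the part that bears it (a point fixed in the world has none). Each returns a list of dicts, best first, with "conf" (0 to 1); they miss things now and then, are a little off and sometimes report something else, mostly with a low value. They report only what shows in the picture. A call takes as long as a camera call. They do not tell look-alikes from the thing itself.
- env.cut_out(camera, query): "region" (480x640 bool, what is visible of it) and "uv" ([column, row] in pixels, amid what is visible of it).
The state is a dict: "time_s": time; "qpos": joint angles; "joint_velocities": joint speeds; "effort": joint torques, N m; "tool_pos": TCP position; "tool_rot": TCP orientation; "force": force on the tool from outside, world axes, zero at the start; "wrist_torque": the same for the moment, N m; "grip_width": finger opening in m.
Only numpy, scipy, OpenCV 4.12 (cv2) and the standard library are available. Lean on these libraries where they do the work, as an engineer would, in place of code of your own. Each camera call takes 0.05 s, during which the arm holds its last target. There are 200 camera calls.

## Working session

There is one attempt and no reset: what is moved stays moved. The work goes in short steps, Python scripts to look and compute and a tool call to move; the robot and the scene stay as the last step left them, time stands still between calls to the robot, and variables do not carry over. Pictures are saved under pics/ and viewed, about 8 in all and at most 12, crops included, and the job is handed in when it is done.

Besides the shell and the picture viewer there is one more tool, called after ">>>" as name(argument=value, ...) on one line, values as JSON. move_arm: Moves the arm, as the interface text tells. Its arguments: {"type":"object","properties":{"steps":{"type":"array"},"hand":{"type":"number"},"squeeze":{"type":"number"}},"required":["steps"]}

```bash
mkdir -p pics
cat > h.py <<'E'
import numpy as np,cv2
from scipy.spatial.transform import Rotation as R
from cell import env
def campose(name,obs=None):
    c=env.calibration(name);K=np.array(c["intrinsics"])
    if name=="wrist":
        o=obs or env.get_obs();T=np.eye(4);T[:3,:3]=R.from_euler('xyz',o["tool_rot"],degrees=True).as_matrix();T[:3,3]=o["tool_pos"]
        T=T@np.array(c["mount"]);return K,T
    T=np.eye(4);o=np.array(c["orientation"]);T[:3,:3]=o if o.shape==(3,3) else R.from_euler('xyz',o,degrees=True).as_matrix();T[:3,3]=c["position"];return K,T
def cloud(d,K,T):
    v,u=np.mgrid[:480,:640];p=np.stack([(u-K[0,2])/K[0,0]*d,-(v-K[1,2])/K[1,1]*d,-d],-1)
    P=p@T[:3,:3].T+T[:3,3];P[d<=0]=np.nan;return P
def proj(X,K,T):
    p=(np.atleast_2d(X)-T[:3,3])@T[:3,:3];return np.stack([K[0,2]+K[0,0]*p[:,0]/-p[:,2],K[1,2]-K[1,1]*p[:,1]/-p[:,2]],-1)
def look(name):
    o=env.get_obs();K,T=campose(name,o);im,d=env.read_camera(name);return im,d,K,T,cloud(d,K,T)
E
python3 - <<'E'
from h import *
print(env.get_obs())
for n in("top","side"):
    print(env.calibration(n))
    im,d,K,T,P=look(n);cv2.imwrite(f"pics/{n}0.png",im[...,::-1]);np.savez(f"{n}0",im=im,d=d,P=P)
    for q in("stick","stick_tip","carrier","carrier_nose","carrier_tail","rail","stop","stand","hoops","tin","cup","label_roll","jar"):
        for r in env.cut_out(n,q)[:3]:
            m=r["region"];p=P[m]
            u=r["uv"];print(n,q,round(r["conf"],2),np.round(u),m.sum(),np.round(np.nanmedian(p,0),3))
print(env.calibration("wrist"))
E
```

```text
{'time_s': 0.0, 'qpos': array([-73.67804483,  18.43993386,  -4.01639646,  83.17488068,
         1.29675242,  78.5423484 ,  -3.26004924]), 'joint_velocities': array([-0.07682904, -0.01965011, -0.02967802, -0.04773328, -0.03563906,
        0.05853105, -0.09166019]), 'effort': array([-2.83140635e-04, -4.91278768e+01, -4.03975379e-01, -3.12532032e+01,
       -6.38216198e-02,  4.38560452e-02,  1.75396112e-04]), 'tool_pos': array([0.1737625 , 0.62577423, 0.22945193]), 'tool_rot': array([-1.79888185e+02,  7.27916247e-03,  1.64488923e+02]), 'force': array([-0.56390005,  0.61488406,  0.17193311]), 'wrist_torque': array([ 0.0207961 , -0.04682497,  0.04987963]), 'grip_width': 0.08689623731762487}
{'intrinsics': array([[486.18095938,   0.        , 316.3363825 ],
       [  0.        , 486.18095938, 234.89995852],
       [  0.        ,   0.        ,   1.        ]]), 'position': array([ 0.43956566, -0.07992227,  1.17164353]), 'orientation': array([  6.13518975,  -0.15732812, -89.49915521])}
top stick 0.71 [146. 277.] 836 [0.464 0.309 0.023]
top stick_tip 0.91 [142. 275.] 823 [0.466 0.312 0.023]
top
[... 2650 characters left out ...]
5 -0.323  0.049]
side tin 0.64 [315. 256.] 852 [ 0.517 -0.067  0.041]
side label_roll 0.77 [353. 175.] 574 [0.721 0.275 0.045]
side jar 0.68 [362. 254.] 612 [ 0.666 -0.095  0.065]
{'intrinsics': array([[390.25410502,   0.        , 323.0219176 ],
       [  0.        , 390.25410502, 241.39096394],
       [  0.        ,   0.        ,   1.        ]]), 'mount': array([[ 4.87593210e-04,  9.66847139e-01,  2.55355384e-01,
         6.93848120e-02],
       [ 9.99999753e-01, -3.42368893e-04, -6.13163905e-04,
        -3.47828530e-04],
       [-5.05410027e-04,  2.55355620e-01, -9.66847067e-01,
        -1.54240291e-01],
       [ 0.00000000e+00,  0.00000000e+00,  0.00000000e+00,
         1.00000000e+00]])}
```

View pics/top0.png

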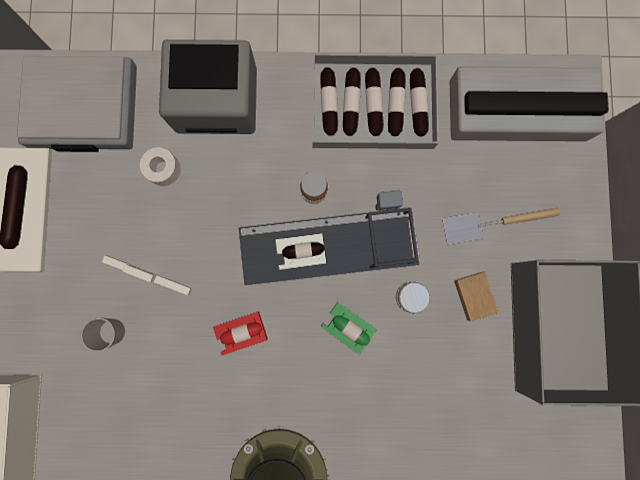

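The top view shows three carrier shapes: white at (304,250) on the stand, which is the real one, red at (241,333) and green at (350,329). The stick is the white bar from (105,260) to (189,291); the other bar-like thing, the spatula at (500,220), is not it. Next I fit the coarse poses.

```bash
cat >> h.py <<'E'
def rect(p):
    (c,s,a)=cv2.minAreaRect((p[:,:2]*1000).astype(np.float32));b=cv2.boxPoints((c,s,a));return np.round(c,1),np.round(s,1),round(a,2),np.round(b,0).tolist()
def axis(p):
    c=p[:,:2].mean(0);w,v=np.linalg.eigh(np.cov((p[:,:2]-c).T));d=v[:,1];d=d*np.sign(-d[1]);return c,np.degrees(np.arctan2(d[1],d[0]))
E
python3 - <<'E'
from h import *
z=np.load("top0.npz");P=z["P"];im=z["im"].astype(int)
ok=np.isfinite(P[...,2]);Z=np.where(ok,P[...,2],-1)
def box(u0,u1,v0,v1):
    m=np.zeros(Z.shape,bool);m[v0:v1,u0:u1]=1;return m&ok
tab=P[box(200,230,380,420)];print("table z",np.median(tab[:,2]),tab[:,2].std())
st=box(95,200,245,305)
s=P[st&(Z>.012)];print("stick",len(s),axis(s),rect(s))
g=P[st&(Z>.036)];print("grip",len(g),axis(g),rect(g))
r=P[box(235,375,205,245)&(Z>.042)&(Z<.054)];print("rail",len(r),axis(r),rect(r))
d=P[box(235,425,205,290)&(Z>.007)&(Z<.017)];print("deck",len(d),axis(d),rect(d))
white=(im.min(-1)>170)
c=P[box(265,340,228,275)&(Z>.03)&(Z<.046)&white];print("carrier",len(c),axis(c),rect(c))
h=P[box(350,425,200,275)&(Z>.085)];print("hoops",len(h),rect(h))
E
```

```text
table z -8.454296101079173e-05 0.002256457117276344
stick 787 (array([0.46547327, 0.31607088]), np.float64(-110.47151746192691)) (array([466.1, 319.6]), array([220.3,  18.8]), 69.66, [[419.0, 220.0], [437.0, 213.0], [513.0, 420.0], [496.0, 426.0]])
grip 267 (array([0.46928111, 0.32712038]), np.float64(-110.58662991563126)) (array([469.6, 328.9]), array([71. , 18.4]), 69.55, [[449.0, 299.0], [466.0, 292.0], [491.0, 359.0], [473.0, 365.0]])
rail 941 (array([ 0.58406615, -0.05517516]), np.float64(-82.71950625411603)) (array([569.6, -63.3]), array([ 51.8, 312.6]), 7.27, [[524.0, 88.0], [564.0, -222.0], [615.0, -215.0], [576.0, 95.0]])
deck 6504 (array([ 0.5286693 , -0.10673878]), np.float64(-82.63919610138316)) (array([ 539.4, -110.7]), array([430.8, 198. ]), 88.78, [[436.0, -324.0], [634.0, -328.0], [643.0, 103.0], [445.0, 107.0]])
carrier 653 (array([ 0.52367154, -0.04457043]), np.float64(-91.08504281156914)) (array([524. , -45.2]), array([ 69.2, 108.5]), 8.16, [[482.0, 4.0], [497.0, -104.0], [566.0, -94.0], [551.0, 13.0]])
hoops 902 (array([ 564. , -248.7]), array([143.8,  98.7]), 7.24, [[486.0, -209.0], [499.0, -307.0], [642.0, -289.0], [629.0, -191.0]])
```

```bash
cat >> h.py <<'E'
def todo(tgt,yaw,cmd_pos=None,cmd_yaw=None):
    "shift in tool axes + turn, tool straight down"
    o=env.get_obs();p=o["tool_pos"] if cmd_pos is None else np.array(cmd_pos);y=o["tool_rot"][2] if cmd_yaw is None else cmd_yaw
    M=R.from_euler('xyz',[180,0,y],degrees=True).as_matrix()
    t=-np.radians((yaw-y+180)%360-180);return np.round(M.T@(np.array(tgt)-p),4),round(t,4)
E
python3 - <<'E'
from h import *
print(todo([.4696,.3287,.15],69.5,[.174,.626,.231],164.49))
E
```

```text
(array([-0.3643, -0.2074,  0.081 ]), np.float64(1.6579))
```

>>> move_arm(steps=[[[-0.04,-0.023,0],0.18],[[-0.08,-0.046,0],0.36],[[-0.12,-0.068,0],0.54],[[-0.16,-0.091,0],0.72],[[-0.2,-0.114,0.01],0.9],[[-0.24,-0.137,0.02],1.08],[[-0.28,-0.16,0.035],1.26],[[-0.32,-0.183,0.05],1.44],[[-0.35,-0.2,0.07],1.6],[[-0.3643,-0.2074,0.081],1.658],[[-0.3643,-0.2074,0.081],1.658],[[-0.3643,-0.2074,0.081],1.658]], hand=-1, squeeze=60)

```text
time_s: 2.9
tool_pos: [0.4685, 0.3312, 0.1502]
tool_rot: [-180.0, -0.1, 69.7]
force: [-0.2, -0.1, 0.5]
grip_width: 0.0869
```

Run:
```python
from h import *
o=env.get_obs();print(o["time_s"],o["tool_pos"],o["tool_rot"],o["force"])
im,d,K,T,P=look("wrist");Z=np.where(np.isfinite(P[...,2]),P[...,2],-1)
near=np.hypot(P[...,0]-.466,P[...,1]-.32)<.13
wh=im.min(-1)>140
g=P[near&wh&(Z>.042)&(Z<.056)];print("grip",len(g),axis(g),rect(g),np.median(g[:,2]))
s=P[near&wh&(Z>.012)&(Z<.056)];print("stick",len(s),axis(s),rect(s))
cv2.imwrite("pics/w1.png",im[...,::-1])
```

```text
2.9 [0.46846619 0.33118408 0.15020983] [-1.79970789e+02 -8.38758425e-02  6.97283488e+01] [-0.19570604 -0.05593501  0.50676   ]
grip 2453 (array([0.46753166, 0.32999088]), np.float64(-110.36705473681678)) (array([467.1, 329. ]), array([68.7, 17.5]), 69.74, [[447.0, 300.0], [463.0, 294.0], [487.0, 358.0], [471.0, 364.0]]) 0.049992082432219864
stick 5724 (array([0.47180753, 0.34150814]), np.float64(-110.32322301152254)) (array([463.5, 319.2]), array([219.9,  17.6]), 69.7, [[417.0, 219.0], [434.0, 213.0], [510.0, 419.0], [493.0, 425.0]])
```

View pics/w1.png

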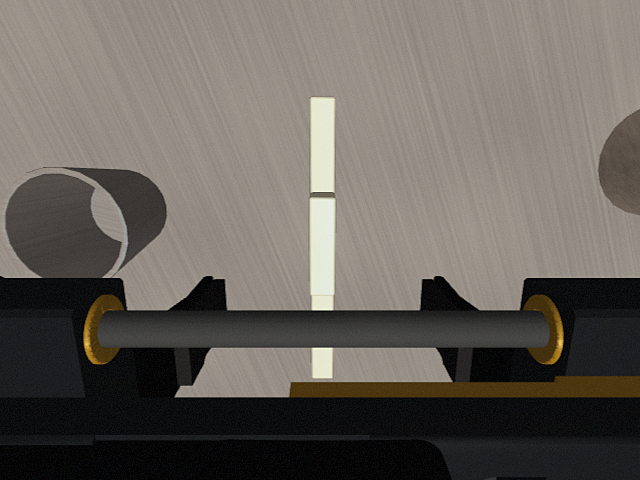

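>>> move_arm(steps=[[[0,0,0.03],0],[[0,0,0.06],0],[[0,0,0.09],0],[[0,0,0.11],0],[[0,0,0.122],0],[[0,0,0.122],0],[[0,0,0.122],0]])

```text
time_s: 3.82
tool_pos: [0.47, 0.3299, 0.0287]
tool_rot: [180.0, -0.1, 69.5]
force: [-0.1, 0.4, 0.7]
grip_width: 0.087
```

>>> move_arm(steps=[[[0,0,0],0],[[0,0,0],0],[[0,0,0],0],[[0,0,0],0],[[0,0,0],0],[[0,0,0],0],[[0,0,0],0],[[0,0,0],0]], hand=1, squeeze=60)

```text
time_s: 4.82
tool_pos: [0.4693, 0.3291, 0.0275]
tool_rot: [-180.0, 0.0, 69.5]
force: [-0.1, -0.4, 0.1]
grip_width: 0.0171
```

>>> move_arm(steps=[[[0,0,-0.02],0],[[0,0,-0.05],0],[[0,0,-0.08],0],[[0,0,-0.1],0],[[0,0,-0.1],0],[[0,0,-0.1],0]])

```text
time_s: 5.58
tool_pos: [0.4688, 0.3286, 0.1264]
tool_rot: [-180.0, 0.1, 69.5]
force: [-0.4, 0.5, -1.3]
grip_width: 0.0176
```

Run:
```python
from h import *
print(todo([.478,-.119,.25],97.25,[.4696,.3287,.128],69.5))
```

```text
(array([-0.4164,  0.1647, -0.122 ]), np.float64(-0.4843))
```

>>> move_arm(steps=[[[0,0,-0.05],0],[[-0.04,0.016,-0.1],-0.05],[[-0.09,0.036,-0.122],-0.11],[[-0.14,0.055,-0.122],-0.17],[[-0.19,0.075,-0.122],-0.23],[[-0.24,0.095,-0.122],-0.29],[[-0.29,0.115,-0.122],-0.35],[[-0.34,0.134,-0.122],-0.41],[[-0.38,0.15,-0.122],-0.45],[[-0.405,0.16,-0.122],-0.475],[[-0.4164,0.1647,-0.122],-0.4843],[[-0.4164,0.1647,-0.122],-0.4843],[[-0.4164,0.1647,-0.122],-0.4843],[[-0.4164,0.1647,-0.122],-0.4843],[[-0.4164,0.1647,-0.122],-0.4843]])

```text
time_s: 7.45
tool_pos: [0.4779, -0.118, 0.2495]
tool_rot: [-180.0, -0.0, 97.3]
force: [-0.3, -0.0, -1.2]
grip_width: 0.0178
```

Run:
```python
from h import *
o=env.get_obs();print(o["time_s"],o["tool_pos"],o["tool_rot"],o["force"])
im,d,K,T,P=look("wrist");np.savez("w2",im=im,d=d,P=P,K=K,T=T)
cv2.imwrite("pics/w2.png",im[...,::-1])
```

```text
7.45 [ 0.47785124 -0.11804016  0.24946093] [-1.79996044e+02 -6.81353774e-03  9.72993102e+01] [-0.30236593 -0.04148919 -1.20671974]
```

View pics/w2.png

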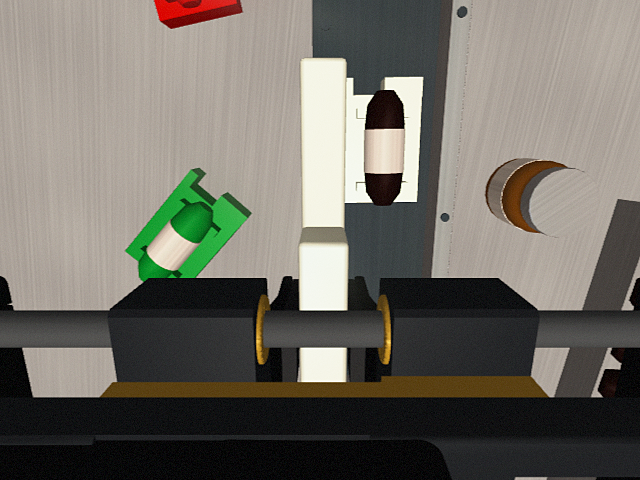

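The stick is held straight (columns 300-348). The white carrier is at (385,145) with its notch at (367,85). The rail is at column ~440, the jar at (545,195).

Run:
```python
from h import *
z=np.load("w2.npz");im,P,K,T=z["im"].astype(int),z["P"],z["K"],z["T"]
Z=np.nan_to_num(P[...,2],nan=-1);a=np.radians(-82.72)
def uvz(m):return P[m]
v,u=np.mgrid[:480,:640]
def edge(c,lo,hi,rows,z,side):
    pass
# deck, rail-top points
rt=(u>425)&(u<475)&(v<280)&(abs(Z-.048)<.006);r=P[rt];c,an=axis(r);print("rail",len(r),np.median(r[:,2]),c,an)
dk=(u>310)&(u<440)&(v<55)&(abs(Z-.012)<.006);print("deck z",np.median(P[dk][:,2]))
ex=np.array([np.cos(np.radians(an)),np.sin(np.radians(an))]);ey=np.array([-ex[1],ex[0]])
def band(p):
    q=p[:,:2]@np.c_[ex,ey];return np.round(np.percentile(q,[1,5,50,95,99],axis=0).T*1e3,1)
print("rail x/y",band(r))
wh=(im.min(-1)>190)&(u>348)&(u<430)&(v>70)&(v<215)&(abs(Z-.038)<.006)
w=P[wh];print("carrier top",len(w),np.median(w[:,2]),rect(w));q=w[:,:2]@np.c_[ex,ey]*1e3;print(band(w))
# side edge by line fit of max y per x-bin
xs=np.arange(np.percentile(q[:,0],3),np.percentile(q[:,0],97),4);E=[(x,np.percentile(q[abs(q[:,0]-x)<3,1],98)) for x in xs];f=np.polyfit(*np.array(E).T,1);print("rail-side edge slope deg",np.degrees(f[0]),"at mid",np.polyval(f,q[:,0].mean()),q[:,0].mean())
# colour-based rail face lower/upper edge: raise profile
for row in (30,120,220):print(row,[(c,im[row,c].sum()//3,round(float(Z[row,c]),3)) for c in range(424,470,3)])
print(an)
t=np.load("top0.npz");PP=t["P"];ZZ=np.nan_to_num(PP[...,2],nan=-1);vv,uu=np.mgrid[:480,:640]
h=PP[(uu>350)&(uu<425)&(vv>200)&(vv<275)&(ZZ>.085)&(ZZ<.13)];print("hoops",band(h))
s=PP[(uu>395)&(uu<425)&(vv>215)&(vv<262)&(ZZ>.04)&(ZZ<.056)];print("stop",band(s))
r=PP[(uu>235)&(uu<375)&(vv>205)&(vv<245)&(ZZ>.042)&(ZZ<.054)];print("toprail",band(r))
d=PP[(uu>232)&(uu<380)&(vv>210)&(vv<290)&(ZZ>.006)&(ZZ<.018)&(t["im"].mean(-1)<90)];print("topdeck",band(d))
```

```text
rail 5464 0.048027453305658024 [ 0.58020512 -0.03500204] -82.82755493390303
deck z 0.01215296938715621
rail x/y [[2.000e-01 8.000e+00 1.017e+02 2.219e+02 2.343e+02]
 [5.640e+02 5.642e+02 5.712e+02 5.790e+02 5.799e+02]]
carrier top 3800 0.03809515560045554 (array([524.7, -45.2]), array([ 64.4, 109.8]), 8.27, [[485.0, 4.0], [501.0, -104.0], [564.0, -95.0], [549.0, 14.0]])
[[ 56.2  58.9 105.1 160.7 164.4]
 [482.5 483.8 527.7 545.1 546.3]]
rail-side edge slope deg 0.8586794005345686 at mid 545.8266285384584 106.3107689620003
30 [(424, np.int64(64), 0.014), (427, np.int64(66), 0.013), (430, np.int64(67), 0.012), (433, np.int64(67), 0.01), (436, np.int64(69), 0.013), (439, np.int64(61), 0.012), (442, np.int64(64), 0.023), (445, np.int64(65), 0.032), (448, np.int64(66), 0.041), (451, np.int64(168), 0.048), (454, np.int64(161), 0.047), (457, np.int64(167), 0.048), (460, np.int64(166), 0.048), (463, np.int64(167), 0.048), (466, np.int64(164), 0.048), (469, np.int64(159), 0.05)]
120 [(424, np.int64(59), 0.012), (427, np.int64(63), 0.013), (430, np.int64(63), 0.013), (433, np.int64(68), 0.013),
[... 415 characters left out ...]
nt64(66), 0.029), (433, np.int64(67), 0.039), (436, np.int64(164), 0.048), (439, np.int64(165), 0.048), (442, np.int64(75), 0.051), (445, np.int64(58), 0.051), (448, np.int64(138), 0.049), (451, np.int64(163), 0.048), (454, np.int64(165), 0.0), (457, np.int64(162), 0.0), (460, np.int64(162), 0.0), (463, np.int64(165), -0.001), (466, np.int64(160), -0.0), (469, np.int64(162), -0.002)]
-82.82755493390303
hoops [[268.4 269.2 314.  364.2 365.9]
 [456.9 458.2 523.5 578.9 587.8]]
stop [[342.  351.2 368.6 380.7 381.5]
 [468.7 471.7 517.2 566.9 568. ]]
toprail [[-19.5  -7.5 126.5 262.4 286.3]
 [534.  566.4 573.7 581.5 582.3]]
topdeck [[-30.2 -20.4 154.8 277.4 297.8]
 [452.4 456.1 508.3 565.4 589.1]]
```

Frame found: yaw -82.83°, rail face at qy=564 mm, stand x = qx-177. The carrier is at x=-67, 18 mm off the rail and 0.9° askew. I move the stick alongside it.

>>> move_arm(steps=[[[0.04,0,0],0],[[0.08,0,0],0],[[0.12,-0.002,0],0],[[0.15,-0.003,0.03],0.001],[[0.15,-0.003,0.07],0.001],[[0.15,-0.003,0.11],0.001],[[0.15,-0.003,0.15],0.001],[[0.15,-0.003,0.18],0.001],[[0.15,-0.003,0.2],0.001],[[0.15,-0.003,0.207],0.001],[[0.15,-0.003,0.207],0.001],[[0.15,-0.003,0.207],0.001]])

```text
time_s: 9.0
tool_pos: [0.4568, 0.03, 0.0435]
tool_rot: [179.9, -0.0, 97.2]
force: [-0.0, -0.7, -1.1]
grip_width: 0.0176
```

```bash
cat >> h.py <<'E'
A=np.radians(-82.83);EX=np.array([np.cos(A),np.sin(A)]);EY=np.array([-EX[1],EX[0]])
def st():
    o=env.get_obs();p=o["tool_pos"][:2];f=o["force"][:2]
    print("t",round(o["time_s"],2),"stand xy TCP mm",round(p@EX*1e3-177.3,1),round(p@EY*1e3-519,1),"z",round(o["tool_pos"][2]*1e3,1),"yaw",round(o["tool_rot"][2],2),"F feed/rail/z",np.round([f@EX,f@EY,o["force"][2]],2),"Mz",np.round(o["wrist_torque"],2))
E
python3 - <<'E'
from h import *
st()
for n in("side",):
    im,*_=look(n);cv2.imwrite("pics/s3.png",cv2.resize(im[180:360,180:420,::-1],None,fx=3,fy=3))
E
```

```text
t 9.0 stand xy TCP mm -150.0 -62.0 z 43.5 yaw 97.19 F feed/rail/z [ 0.68 -0.11 -1.09] Mz [-0.08  0.08  0.02]
```

View pics/s3.png

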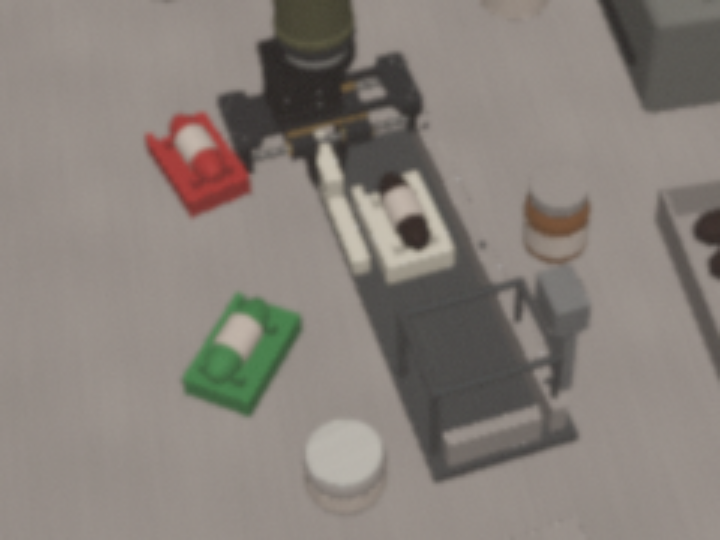

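As planned, the stick lies parallel beside the carrier on the deck, about 10 mm clear.

>>> move_arm(steps=[[[0,0.004,0],0],[[0,0.008,0],0],[[0,0.01,0],0],[[0,0.012,0],0],[[0,0.014,0],0],[[0,0.016,0],0],[[0,0.018,0],0],[[0,0.02,0],0],[[0,0.022,0],0],[[0,0.024,0],0],[[0,0.025,0],0],[[0,0.026,0],0],[[0,0.026,0],0]])

```text
time_s: 10.68
tool_pos: [0.4819, 0.033, 0.0426]
tool_rot: [180.0, -0.0, 97.2]
force: [-1.7, 0.6, -1.7]
grip_width: 0.0176
```

```bash
python3 -c "
from h import *
st()"
```

```text
t 10.68 stand xy TCP mm -149.9 -36.7 z 42.6 yaw 97.18 F feed/rail/z [-0.83 -1.59 -1.7 ] Mz [-0.08  0.39 -0.12]
```

>>> move_arm(steps=[[[0,0.0005,0],0],[[0,0.001,0],0],[[0,0.0015,0],0],[[0,0.0015,0],0]])

```text
time_s: 11.18
tool_pos: [0.4833, 0.0332, 0.0426]
tool_rot: [180.0, -0.0, 97.2]
force: [-1.5, -1.0, -1.9]
grip_width: 0.0177
```

```bash
python3 -c "
from h import *
st()"
```

```text
t 11.18 stand xy TCP mm -149.9 -35.3 z 42.6 yaw 97.18 F feed/rail/z [ 0.85 -1.63 -1.91] Mz [-0.09  0.42 -0.15]
```

>>> move_arm(steps=[[[0,0.0005,0],0],[[0,0.001,0],0],[[0,0.001,0],0]])

```text
time_s: 11.55
tool_pos: [0.4843, 0.0333, 0.0426]
tool_rot: [180.0, -0.0, 97.2]
force: [-1.4, 0.2, -1.4]
grip_width: 0.0175
```

```bash
python3 -c "
from h import *
st()"
```

```text
t 11.55 stand xy TCP mm -149.9 -34.3 z 42.6 yaw 97.18 F feed/rail/z [-0.35 -1.37 -1.42] Mz [-0.12  0.49 -0.11]
```

>>> move_arm(steps=[[[0,0.0005,0],0],[[0,0.001,0],0],[[0,0.001,0],0]])

```text
time_s: 11.92
tool_pos: [0.4847, 0.0334, 0.0424]
tool_rot: [-179.9, -0.0, 97.2]
force: [-3.8, -0.2, -0.1]
grip_width: 0.0177
```

```bash
python3 -c "
from h import *
st()"
```

```text
t 11.93 stand xy TCP mm -150.0 -33.9 z 42.4 yaw 97.18 F feed/rail/z [-0.31 -3.8  -0.05] Mz [-0.18  0.86 -0.16]
```

>>> move_arm(steps=[[[0,0.0005,0],0],[[0,0.001,0],0],[[0,0.001,0],0]])

```text
time_s: 12.3
tool_pos: [0.4848, 0.0334, 0.0422]
tool_rot: [-179.8, -0.0, 97.2]
force: [-6.5, 0.3, 1.5]
grip_width: 0.0176
```

```bash
python3 -c "
from h import *
st()"
```

```text
t 12.3 stand xy TCP mm -149.9 -33.8 z 42.2 yaw 97.17 F feed/rail/z [-1.14 -6.44  1.54] Mz [-0.28  1.42 -0.22]
```

>>> move_arm(steps=[[[0,0,0],0],[[0,0,0],0],[[0,0,0],0]])

```text
time_s: 12.68
tool_pos: [0.4848, 0.0334, 0.0422]
tool_rot: [-179.8, -0.0, 97.2]
force: [-6.5, -1.0, 0.6]
grip_width: 0.0172
```

>>> move_arm(steps=[[[0,-0.001,0],0],[[0,-0.003,0],0],[[0,-0.006,0],0],[[0.002,-0.012,0],0],[[0.02,-0.014,0],0],[[0.05,-0.014,0],0],[[0.08,-0.014,0],0],[[0.105,-0.014,0],0],[[0.11,-0.005,0],0],[[0.11,0.01,0],0],[[0.11,0.022,0],0],[[0.11,0.03,0],0],[[0.11,0.03,0],0],[[0.11,0.03,0],0]])

```text
time_s: 14.42
tool_pos: [0.5019, 0.146, 0.0423]
tool_rot: [-180.0, 0.0, 97.2]
force: [-0.6, -0.1, -1.8]
grip_width: 0.0172
```

Run:
```python
from h import *
st()
im,d,K,T,P=look("top");cv2.imwrite("pics/t4.png",cv2.resize(im[200:290,180:380,::-1],None,fx=4,fy=4,interpolation=cv2.INTER_CUBIC))
Z=np.nan_to_num(P[...,2],nan=-1);w=(im.min(-1)>170)&(abs(Z-.038)<.006);S=np.stack([P[...,:2]@EX*1e3-177.3,P[...,:2]@EY*1e3-519],-1)
# carrier: region
c=w&(S[...,0]>-135)&(S[...,0]<20)&(abs(S[...,1])<60)
print("carrier",rect(np.c_[S[c]/1e3,np.zeros(c.sum())]),np.percentile(S[c],[1,99],axis=0))
b=(im.min(-1)>150)&(Z>.025)&(Z<.05)&(S[...,0]<-128)&(S[...,0]>-240)&(abs(S[...,1])<40)
print("bar",b.sum(),np.percentile(S[b],[1,50,99],axis=0) if b.sum() else "")
```

```text
t 14.43 stand xy TCP mm -259.5 -2.8 z 42.3 yaw 97.15 F feed/rail/z [ 0.06 -0.64 -1.77] Mz [-0.04  0.06  0.  ]
carrier (array([-66.8,  12.2]), array([ 69.4, 109.1]), 89.91, [[-121.0, -22.0], [-12.0, -23.0], [-12.0, 47.0], [-121.0, 47.0]]) [[-119.99638472  -22.15361204]
 [ -12.89837914   45.91570005]]
bar 277 [[-223.33837258   -9.42307817]
 [-182.11013727   -1.05075216]
 [-140.5934293     7.69085547]]
```

View pics/t4.png

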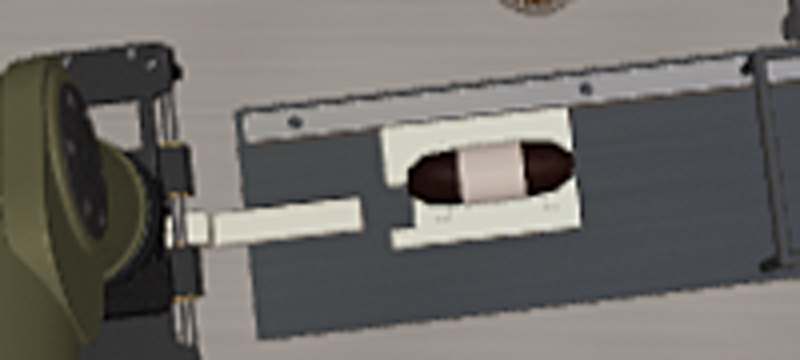

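The carrier is square on the rail at x=-67 and the tip is lined up with the notch. I insert it short of the floor, then press sideways.

>>> move_arm(steps=[[[-0.007,0,0],0],[[-0.014,0,0],0],[[-0.021,0,0],0],[[-0.028,0,0],0],[[-0.028,0.002,0],0],[[-0.028,0.004,0],0],[[-0.028,0.005,0],0],[[-0.028,0.006,0],0],[[-0.028,0.006,0],0]])

```text
time_s: 15.6
tool_pos: [0.5113, 0.1196, 0.0424]
tool_rot: [-180.0, -0.0, 97.2]
force: [-0.7, -0.3, -1.5]
grip_width: 0.0175
```

```bash
python3 -c "
from h import *
st()"
```

```text
t 15.6 stand xy TCP mm -232.2 3.2 z 42.4 yaw 97.19 F feed/rail/z [ 0.23 -0.71 -1.51] Mz [ 0.05  0.28 -0.11]
```

>>> move_arm(steps=[[[0,0.0005,0],0],[[0,0.001,0],0],[[0,0.001,0],0]])

```text
time_s: 15.98
tool_pos: [0.5119, 0.1197, 0.0423]
tool_rot: [-179.9, -0.0, 97.2]
force: [-3.7, 1.0, -1.8]
grip_width: 0.0177
```

```bash
python3 -c "
from h import *
st()"
```

```text
t 15.97 stand xy TCP mm -232.2 3.9 z 42.3 yaw 97.16 F feed/rail/z [-1.41 -3.54 -1.81] Mz [ 0.1   0.78 -0.33]
```

>>> move_arm(steps=[[[0,0.0003,0],0],[[-0.002,0.0004,0],0],[[-0.004,0.0004,0],0],[[-0.006,0.0004,0],0],[[-0.008,0.0004,0],0],[[-0.01,0.0004,0],0],[[-0.012,0.0004,0],0],[[-0.014,0.0004,0],0],[[-0.016,0.0004,0],0]])

```text
time_s: 17.1
tool_pos: [0.5141, 0.105, 0.0423]
tool_rot: [-179.9, -0.1, 97.2]
force: [-5.5, 4.6, -0.6]
grip_width: 0.0178
```

```bash
python3 -c "
from h import *
st()"
```

```text
t 17.1 stand xy TCP mm -217.3 4.1 z 42.3 yaw 97.2 F feed/rail/z [-5.22 -4.87 -0.65] Mz [ 0.83  1.36 -0.5 ]
```

>>> move_arm(steps=[[[-0.003,0,0],0],[[-0.006,0,0],0],[[-0.009,0,0],0],[[-0.012,0,0],0],[[-0.015,0,0],0],[[-0.018,0,0],0],[[-0.021,0,0],0],[[-0.024,0,0],0]])

```text
time_s: 18.1
tool_pos: [0.5171, 0.081, 0.0423]
tool_rot: [-179.9, -0.1, 97.2]
force: [-5.1, 3.8, 0.4]
grip_width: 0.0173
```

```bash
python3 -c "
from h import *
st()"
```

```text
t 18.1 stand xy TCP mm -193.2 4.1 z 42.3 yaw 97.19 F feed/rail/z [-4.38 -4.54  0.38] Mz [ 0.87  1.38 -0.54]
```

```bash
cat >> h.py <<'E'
def car(x0):
    im,d,K,T,P=look("top");Z=np.nan_to_num(P[...,2],nan=-1);S=np.stack([P[...,:2]@EX*1e3-177.3,P[...,:2]@EY*1e3-519],-1)
    c=(im.min(-1)>170)&(abs(Z-.038)<.006)&(abs(S[...,0]-x0)<58)&(abs(S[...,1]-5)<46)
    q=S[c];print("carrier x",np.percentile(q[:,0],[1,99]).round(1),"y edge tail/nose",[np.percentile(q[m,1],98).round(1) for m in (q[:,0]<x0-25,q[:,0]>x0+25)]);return im
E
python3 -c "
from h import *
car(-34)"
```

```text
carrier x [-89.2  21.8] y edge tail/nose [np.float64(46.0), np.float64(46.0)]
```

>>> move_arm(steps=[[[-0.003,0,0],0],[[-0.006,0,0],0],[[-0.009,0,0],0],[[-0.012,0,0],0],[[-0.015,0,0],0],[[-0.018,0,0],0],[[-0.021,0,0],0],[[-0.024,0,0],0],[[-0.027,0,0],0],[[-0.03,0,0],0]])

```text
time_s: 19.4
tool_pos: [0.5208, 0.0512, 0.0423]
tool_rot: [-179.9, -0.1, 97.2]
force: [-5.5, 3.7, 1.2]
grip_width: 0.0169
```

```bash
python3 -c "
from h import *
st();car(-4)"
```

```text
t 19.4 stand xy TCP mm -163.1 4.1 z 42.3 yaw 97.2 F feed/rail/z [-4.36 -4.94  1.23] Mz [ 0.89  1.36 -0.51]
carrier x [-59.6  51.8] y edge tail/nose [np.float64(45.2), np.float64(45.6)]
```

>>> move_arm(steps=[[[-0.003,0,0],0],[[-0.006,0,0],0],[[-0.009,0,0],0],[[-0.012,0,0],0],[[-0.015,0,0],0],[[-0.018,0,0],0],[[-0.021,0,0],0],[[-0.024,0,0],0],[[-0.027,0,0],0],[[-0.03,0,0],0],[[-0.033,0,0],0],[[-0.036,0,0],0],[[-0.039,0,0],0],[[-0.042,0,0],0],[[-0.045,0,0],0]])

```text
time_s: 21.32
tool_pos: [0.5264, 0.0065, 0.0423]
tool_rot: [-179.9, -0.1, 97.2]
force: [-6.4, 4.0, 0.0]
grip_width: 0.0176
```

```bash
python3 -c "
from h import *
st();car(41)"
```

```text
t 21.32 stand xy TCP mm -118.0 4.1 z 42.3 yaw 97.19 F feed/rail/z [-4.78 -5.84  0.  ] Mz [ 0.86  1.3  -0.52]
carrier x [-14.2  96.9] y edge tail/nose [np.float64(45.6), np.float64(45.7)]
```

>>> move_arm(steps=[[[-0.003,0,0],0],[[-0.006,0,0],0],[[-0.009,0,0],0],[[-0.012,0,0],0],[[-0.015,0,0],0],[[-0.018,0,0],0],[[-0.021,0,0],0],[[-0.024,0,0],0],[[-0.027,0,0],0],[[-0.03,0,0],0],[[-0.033,0,0],0],[[-0.036,0,0],0],[[-0.039,0,0],0],[[-0.042,0,0],0],[[-0.045,0,0],0]])

```text
time_s: 23.25
tool_pos: [0.5319, -0.0383, 0.0422]
tool_rot: [-179.9, -0.1, 97.2]
force: [-5.3, 4.4, -0.1]
grip_width: 0.0174
```

```bash
python3 -c "
from h import *
st();car(86)"
```

```text
t 23.25 stand xy TCP mm -72.9 4.0 z 42.2 yaw 97.19 F feed/rail/z [-5.01 -4.75 -0.06] Mz [ 0.84  1.31 -0.5 ]
carrier x [ 30.4 141.8] y edge tail/nose [np.float64(46.0), np.float64(46.1)]
```

>>> move_arm(steps=[[[-0.003,0,0],0],[[-0.006,0,0],0],[[-0.009,0,0],0],[[-0.012,0,0],0],[[-0.015,0,0],0],[[-0.018,0,0],0],[[-0.021,0,0],0],[[-0.024,0,0],0],[[-0.027,0,0],0],[[-0.03,0,0],0],[[-0.033,0,0],0],[[-0.036,0,0],0],[[-0.039,0,0],0],[[-0.042,0,0],0]])

```text
time_s: 25.05
tool_pos: [0.5371, -0.08, 0.0422]
tool_rot: [-179.9, -0.1, 97.2]
force: [-5.6, 4.9, -0.4]
grip_width: 0.0175
```

```bash
python3 -c "
from h import *
st();car(128)"
```

```text
t 25.05 stand xy TCP mm -30.9 3.9 z 42.2 yaw 97.2 F feed/rail/z [-5.56 -4.94 -0.45] Mz [ 0.8   1.22 -0.53]
carrier x [ 72.2 183.6] y edge tail/nose [np.float64(45.2), np.float64(46.0)]
```

Nose at about 183 mm, 6–7 mm to go, so I switch to fine steps.

>>> move_arm(steps=[[[-0.001,0,0],0],[[-0.002,0,0],0],[[-0.003,0,0],0],[[-0.004,0,0],0],[[-0.0045,0,0],0],[[-0.005,0,0],0]])

```text
time_s: 25.85
tool_pos: [0.5377, -0.0843, 0.0422]
tool_rot: [-179.9, -0.2, 97.2]
force: [-5.4, 6.4, 1.0]
grip_width: 0.0177
```

```bash
python3 -c "
from h import *
st()"
```

```text
t 25.85 stand xy TCP mm -26.6 4.0 z 42.2 yaw 97.21 F feed/rail/z [-7.07 -4.56  1.  ] Mz [ 1.21  1.37 -0.46]
```

>>> move_arm(steps=[[[-0.0005,0,0],0],[[-0.001,0,0],0],[[-0.001,0,0],0]])

```text
time_s: 26.22
tool_pos: [0.5377, -0.0843, 0.0422]
tool_rot: [-179.8, -0.2, 97.2]
force: [-7.3, 7.5, 1.8]
grip_width: 0.0174
```

```bash
python3 -c "
from h import *
st()"
```

```text
t 26.23 stand xy TCP mm -26.6 4.0 z 42.2 yaw 97.24 F feed/rail/z [-8.39 -6.27  1.81] Mz [ 1.43  1.47 -0.55]
```

>>> move_arm(steps=[[[-0.0005,-0.0002,0],0],[[-0.001,-0.0003,0],0],[[-0.0015,-0.0003,0],0],[[-0.0015,-0.0003,0],0]])

```text
time_s: 26.72
tool_pos: [0.5376, -0.0843, 0.0422]
tool_rot: [-179.8, -0.3, 97.3]
force: [-6.7, 10.1, 3.2]
grip_width: 0.0175
```

```bash
python3 -c "
from h import *
st();car(134)"
```

```text
t 26.73 stand xy TCP mm -26.6 3.9 z 42.2 yaw 97.29 F feed/rail/z [-10.9   -5.38   3.25] Mz [ 1.99  1.59 -0.45]
carrier x [ 77.8 188.8] y edge tail/nose [np.float64(45.2), np.float64(46.1)]
```

>>> move_arm(steps=[[[0,0,0],0],[[0,0,0],0],[[0.0015,-0.0005,0],0],[[0.003,-0.001,0],0],[[0.004,-0.0015,0],0],[[0.0045,-0.0025,0],0],[[0.005,-0.005,0],0],[[0.006,-0.0065,0],0],[[0.01,-0.0065,0],0],[[0.02,-0.0065,0],0],[[0.035,-0.0065,0],0],[[0.06,-0.0065,0],0],[[0.08,-0.0065,0],0],[[0.08,-0.0065,0],0]])

```text
time_s: 28.52
tool_pos: [0.5223, -0.0068, 0.0425]
tool_rot: [-180.0, -0.1, 97.4]
force: [0.0, 0.2, -0.7]
grip_width: 0.0175
```

Run:
```python
from h import *
st();im=car(134);cv2.imwrite("pics/t5.png",cv2.resize(im[180:340,180:440,::-1],None,fx=3,fy=3,interpolation=cv2.INTER_CUBIC))
```

```text
t 28.52 stand xy TCP mm -105.3 -1.7 z 42.5 yaw 97.44 F feed/rail/z [-0.18  0.03 -0.71] Mz [-0.15 -0.   -0.01]
carrier x [ 80.9 188.3] y edge tail/nose [np.float64(45.6), np.float64(46.1)]
```

View pics/t5.png

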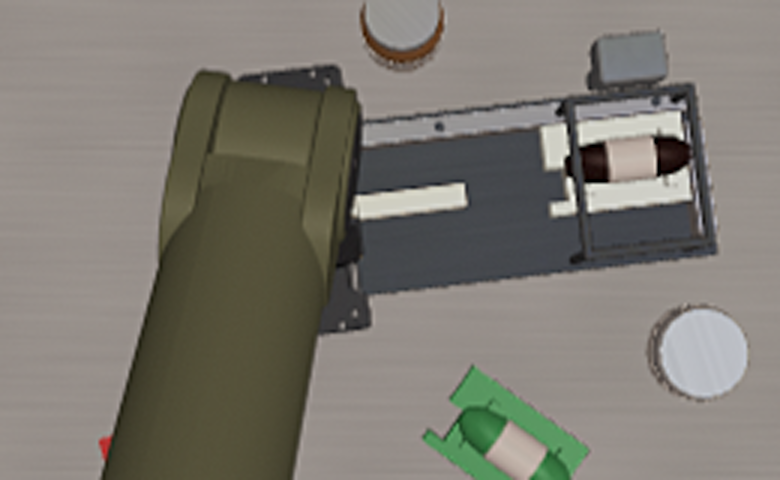

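The carrier sits home, square against rail and stop. I lift the stick and return it to its original bare spot.

Run:
```python
from h import *
print(todo([.4696,.3287,.0425],69.5))
```

```text
(array([ 3.412e-01, -9.400e-03,  1.000e-04]), np.float64(0.4858))
```

>>> move_arm(steps=[[[0,0,-0.03],0],[[0,0,-0.07],0],[[0.03,0,-0.1],0.04],[[0.075,-0.002,-0.11],0.1],[[0.12,-0.003,-0.11],0.17],[[0.165,-0.004,-0.11],0.24],[[0.21,-0.006,-0.11],0.3],[[0.255,-0.007,-0.11],0.37],[[0.3,-0.008,-0.11],0.43],[[0.33,-0.009,-0.1],0.47],[[0.341,-0.0094,-0.07],0.486],[[0.341,-0.0094,-0.03],0.486],[[0.341,-0.0094,0],0.486],[[0.341,-0.0094,0.005],0.486],[[0.341,-0.0094,0.005],0.486],[[0.341,-0.0094,0.005],0.486]])

```text
time_s: 30.58
tool_pos: [0.4718, 0.328, 0.0392]
tool_rot: [179.9, -0.2, 69.3]
force: [-0.0, 0.3, -0.2]
grip_width: 0.0177
```

Run:
```python
from h import *
st();car(134)
im,d,K,T,P=look("wrist");Z=P[...,2]
m=(im.min(-1)>140)&(np.hypot(P[...,0]-.467,P[...,1]-.33)<.13)&(Z>.01)&(Z<.08);p=P[m]
ax=np.array([np.cos(np.radians(69.5)),np.sin(np.radians(69.5))]);s=(p[:,:2]-[.4696,.3287])@ax
for lo,hi in((40,55),(55,70),(70,85),(85,100),(-30,0),(0,30)):
    k=(s>lo/1e3)&(s<hi/1e3);print(lo,hi,k.sum(),np.median(p[k,2])if k.any() else"")
```

```text
t 30.57 stand xy TCP mm -443.8 -9.9 z 39.2 yaw 69.3 F feed/rail/z [-0.27  0.03 -0.2 ] Mz [-0.14  0.08 -0.03]
carrier x [ 80.8 188.2] y edge tail/nose [np.float64(45.5), np.float64(46.0)]
40 55 1534 0.03383518009945312
55 70 1665 0.0338417770564208
70 85 1774 0.03389415264896917
85 100 1710 0.03398244718411832
-30 0 1555 0.06162562607072711
0 30 2652 0.061752460454209804
```

>>> move_arm(steps=[[[0,0,0.004],0],[[0,0,0.008],0],[[0,0,0.01],0],[[0,0,0.011],0],[[0,0,0.0115],0],[[0,0,0.0115],0],[[0,0,0.0115],0]])

```text
time_s: 31.55
tool_pos: [0.4703, 0.3273, 0.0275]
tool_rot: [-179.9, 0.0, 69.3]
force: [-4.8, -3.5, 11.2]
grip_width: 0.0178
```

```bash
python3 -c "
from h import *
st()"
```

```text
t 31.55 stand xy TCP mm -443.3 -11.5 z 27.5 yaw 69.33 F feed/rail/z [ 2.87 -5.19 11.22] Mz [-0.72  1.05 -0.02]
```

>>> move_arm(steps=[[[0,0,-0.0005],0],[[0,0,-0.001],0],[[0,0,-0.001],0]])

```text
time_s: 31.92
tool_pos: [0.4704, 0.3274, 0.0275]
tool_rot: [-180.0, 0.0, 69.3]
force: [-2.5, -0.4, 6.5]
grip_width: 0.0178
```

>>> move_arm(steps=[[[0,0,0],0],[[0,0,0],0],[[0,0,0],0],[[0,0,0],0],[[0,0,0],0],[[0,0,0],0],[[0,0,0],0],[[0,0,0],0],[[0,0,-0.03],0],[[0,0,-0.07],0],[[0,0,-0.11],0],[[0,0,-0.15],0],[[0,0,-0.15],0],[[0,0,-0.15],0]], hand=-1)

```text
time_s: 33.67
tool_pos: [0.4702, 0.3272, 0.1766]
tool_rot: [-180.0, 0.0, 69.3]
force: [-0.1, -0.7, -0.2]
grip_width: 0.087
```

Run:
```python
from h import *
st();car(134)
im,d,K,T,P=look("wrist");Z=P[...,2]
m=(im.min(-1)>140)&(np.hypot(P[...,0]-.467,P[...,1]-.33)<.14)&(Z>.01)&(Z<.08);p=P[m];print(rect(p))
c=p[:,2]<.035;f=np.c_[p[c,:2],np.ones(c.sum())];print("bar z",np.percentile(p[c,2],[10,50,90]),"slope",np.linalg.lstsq(f,p[c,2],rcond=None)[0][:2],"grip z",np.median(p[~c,2]))
cv2.imwrite("pics/w6.png",im[...,::-1])
```

```text
t 33.67 stand xy TCP mm -443.3 -11.7 z 176.6 yaw 69.34 F feed/rail/z [ 0.68 -0.19 -0.25] Mz [-0.07  0.04  0.02]
carrier x [ 80.8 188.4] y edge tail/nose [np.float64(45.4), np.float64(46.1)]
(array([404.4, 340.2]), array([219.4, 150.9]), 69.35, [[295.0, 264.0], [436.0, 211.0], [514.0, 416.0], [372.0, 469.0]])
bar z [0.02101666 0.02201711 0.0229726 ] slope [ 0.00632904 -0.0016762 ] grip z 0.050036057033480796
```

View pics/w6.png

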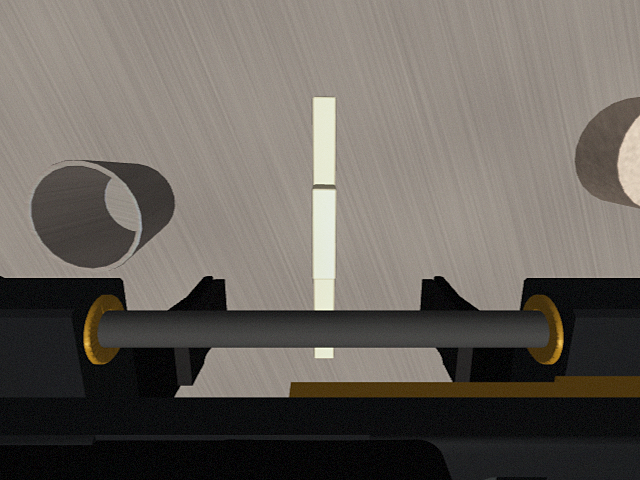

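The stick lies flat (bar top 22 mm, grip 50 mm) on bare table, and the cup is undisturbed. Handing in.

```bash
python3 -c "
from h import *
print(env.sign_off())"
```

```text
the job is handed in; nothing more can be done
None
```

The job is done and handed in at about 34 s of the 72 s; the hand-in gives no verdict.

- **Pressing:** I picked up the stick by its grip and pressed the carrier square to the rail with the stick's side at about 6.4 N, with the carrier about 67 mm short of the stand's middle.
- **Feeding:** With the tip in the notch, I fed the carrier along the rail while holding it against the rail at roughly 4.5–6 N. I then pressed it home with about 11 N of feed force.
- **Laying down:** I laid the stick back where it had been, on bare table well clear of the stand. It was pressed on the table with about 11 N for a moment as it was set down; I eased off to about 6.5 N before opening the fingers.

**Last checks:**
- **Carrier:** The camera puts its nose at about 189 mm, against the stop at 190 mm. Both rail-side corners read 45–46 mm with the rail face at 45 mm, so it is touching within the camera error of 1–2 mm.
- **Stick:** It lies flat and released, with the bar top at 22 mm and the grip top at 50 mm.
- **Bystanders:** I saw none shifted in the pictures, though I did not measure each of them again at the end.

All forces are wrist readings; I could not read the contact forces at the rail and stop directly. One final check was of no use: the outline fitted around the stick also took in part of another object, so I relied on the heights and the picture instead.

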